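# Route the exhaust and lock the steriliser lid

### The job

Get the bench steriliser ready for a run: first push the exhaust valve's lever round until it points squarely at the thickest of the three upright pipes around the valve, then push the arms of the cross-shaped wheel on the steriliser's lid clockwise (seen from above) until its long arm comes up against the stop post and the lid is locked. Only push, with fingertips kept to one side of the lever or arm: never take the lever or an arm of the wheel between the fingers. Pick nothing up, and leave the glassware and small things standing about where they are.

Things in the scene. Friction and masses are not known exactly. Their poses are not given: they have to be found in the camera images.
- steriliser: Top of a built-in steriliser, fixed: square steel casing 260 x 260 mm, 60 mm high, with a round lid (radius 105, top 85 mm above the bench) and small toggle clamps round its rim (at most 97 mm above the bench). Origin: on the bench straight below the wheel's axis. Its -x side is the front. It stands to the robot's left or right, the valve on the other side.
- stop_post (a point): Top of the stop post: fixed upright steel pin of 14 mm diameter on the casing, top 137 mm above the bench, 117 mm from the wheel's axis, at the middle of the casing's front (-x) side. A finger within 75 mm of the wheel's axis stays clear of it.
- lock_wheel (a joint): Angle of the lid's locking wheel about its vertical axis, rad: 0 fully unlocked, grows clockwise seen from above, 2.2 at the stop (locked: the long arm points to the casing's front and touches the stop post). Starts between 0 and 0.8. Stays where it is left; friction about 0.2 N m (3 N of push at 60 mm).
- wheel_hub (a point): On the wheel's axis at mid-height of its arms, 125 mm above the bench, 40 above the lid. Turns with the wheel: +x along the long arm, z up. Hub radius 20, top 20 mm above this point. Four round steel arms, 14 mm thick, 90 degrees apart, nothing below them: the long one plain, 128 mm from axis to end, the others 80 mm with a black 20 mm ball at the end. Any arm may be pushed.
- wheel_long_tip (a point): End of the wheel's long arm, 128 mm from the axis.
- valve: Three-way exhaust valve, fixed: flange 110 mm in diameter and a brass body of 68 mm diameter, 55 mm high, with three horizontal pipes of 14 mm diameter, their tops 29 mm above the bench, running out to the three upright pipes. Origin: centre of its underside, on the bench, straight below the lever's axis.
- valve_lever (a joint): Angle of the valve's lever about its vertical axis, rad: at 0 it points to the valve's -x side, where there is no pipe; grows counterclockwise seen from above. It can be turned either way as far as 3.6 and starts within 0.4 of 0. Stays where it is left; friction about 0.15 N m.
- lever_hub (a point): On the lever's axis at the lever's mid-height, 75 mm above the bench. Turns with the lever: +x points along it, z up. Hub radius 16, top 14 mm above this point. The lever is a straight round steel rod 14 mm thick that ends in a black ball of 20 mm diameter; it swings free above the valve body and the horizontal pipes.
- lever_tip (a point): Outer end of the lever, 95 mm from its axis.
- pipe_thick: The thickest upright pipe, 36 mm in diameter, 80 mm high, fixed, on a round foot of 46 mm. Origin: centre of its underside. The three upright pipes stand 120 mm from the lever's axis, in directions that correspond to lever joint values of 1.75, 3.14 and -1.75 rad; which pipe stands where varies.
- pipe_middle: Upright pipe 24 mm in diameter, 80 mm high, fixed, on a round foot of 46 mm. Origin: centre of its underside. Not the one wanted.
- pipe_thin: Upright pipe 14 mm in diameter, 80 mm high, fixed, on a round foot of 46 mm. Origin: centre of its underside. Not the one wanted.
- reagent_bottle: Loose amber bottle, 52 mm in diameter, 110 mm high, between the two machines. Origin: centre of its underside. To be left alone.
- beaker: Loose glass beaker, 54 mm in diameter, 70 mm high, between the two machines. Origin: centre of its underside. To be left alone.
- spatula: Loose slim steel laboratory spatula, 142 mm long, 12 wide, 6 thick, lying between the two machines. To be left alone.
- sample_jar: Small loose jar, 28 mm in diameter, 40 mm high, standing on a far corner of the steriliser's casing. To be left alone.
- weight: Loose brass weight, 26 mm in diameter, 40 mm high, standing beside the valve, about 130 mm from the lever's axis. To be left alone.
- sealing_ring: Loose black rubber ring, 60 mm in diameter, 8 mm thick, lying between the two machines. To be left alone.
- stopper: Loose rubber stopper, 28 mm in diameter, 30 mm high, standing on a far corner of the steriliser's casing. To be left alone.
There are look-alikes about, which are no part of the job. What is shaped like the pipe_thick but blue is not meant.

How it is judged (in metres and radians):
On the way, in this order (a step that is already met when the one before it is completed fails the run):
1. the valve lever points at the thickest pipe, with the wheel not yet locked (x of pipe_thick in the frame of lever_hub above 0.05 m and y of pipe_thick in the frame of lever_hub between -0.015 and 0.015 m and value of joint lock_wheel below 1.2 rad), for 0.3 s.
2. the lid's wheel is turned clockwise to its stop while the lever still points at the thickest pipe (value of joint lock_wheel above 2.12 rad and x of pipe_thick in the frame of lever_hub above 0.05 m and y of pipe_thick in the frame of lever_hub between -0.015 and 0.015 m), for 0.2 s.
At the end, for the whole second after the job is handed in: The valve lever points at the thickest pipe (the lever's line passes within 15 mm of the pipe's centre, about 7 degrees) and the lid's wheel is turned to within 0.08 rad (5 degrees) of its stop; both at rest (all of step 2 and velocity of joint valve_lever between -0.05 and 0.05 rad/s and velocity of joint lock_wheel between -0.05 and 0.05 rad/s); the robot touches nothing.
It fails at once if the lever was taken between the fingers (x of the grasp point in the frame of lever_hub between 0.025 and 0.1 m and y of the grasp point in the frame of lever_hub between -0.005 and 0.005 m and z of the grasp point in the frame of lever_hub between -0.03 and 0.016 m).
It fails at once if an arm of the wheel was taken between the fingers ((x of the grasp point in the frame of wheel_hub between 0.03 and 0.13 m and y of the grasp point in the frame of wheel_hub between -0.005 and 0.005 m and z of the grasp point in the frame of wheel_hub between -0.03 and 0.016 m) or (x of the grasp point in the frame of wheel_hub between -0.092 and -0.03 m and y of the grasp point in the frame of wheel_hub between -0.005 and 0.005 m and z of the grasp point in the frame of wheel_hub between -0.03 and 0.016 m) or (y of the grasp point in the frame of wheel_hub between 0.03 and 0.092 m and x of the grasp point in the frame of wheel_hub between -0.005 and 0.005 m and z of the grasp point in the frame of wheel_hub between -0.03 and 0.016 m) or (y of the grasp point in the frame of wheel_hub between -0.092 and -0.03 m and x of the grasp point in the frame of wheel_hub between -0.005 and 0.005 m and z of the grasp point in the frame of wheel_hub between -0.03 and 0.016 m)).
It fails at once if a bystander was moved by more than 25 mm, knocked over or picked up (distance of any of reagent_bottle, beaker, spatula, sample_jar, weight, sealing_ring, stopper from where it was at the start of the episode above 0.025 m or angle between any of reagent_bottle, beaker, spatula, sample_jar, weight, sealing_ring, stopper's own z axis and vertical above 0.5 rad).
It also fails if it takes over 61 s, if anything falls off the work surface, if the arm or the gripper's body presses on something with over 40 N, if the wrist force passes 120 N, or if a joint passes its speed limit or range.

### The arm

A 6-joint arm with a two-finger parallel gripper is mounted at the origin on the work surface. World frame = base frame: x ahead of the robot, y to its left, z up, the work surface at z = 0. Lengths are in mm, angles in rad, forces in N, time in s.
With the tool pointing down it reaches from about 350 to 975 mm from the base axis. Payload 7.1 kg.
Tool frame: the origin (TCP) lies at the very end of the fingers, on their centre line; the grasp point (between the pads) lies 19 mm behind it; z points along the fingers, y is the line along which they close (so a half turn about z gives the same grasp; the last joint's range is limited). The gripper opens to 88 mm and grips with 3 to 60 N. Pads are 20 mm wide; open, the fingers measure 115 mm over their backs; the gripper's body (75 mm by 178 mm) begins 61 mm behind the grasp point.
Start: joints at [1.282, 0.423, 1.63, -0, 1.089, -0.019], TCP at [166.555, 602.382, 222.675] pointing down, gripper open.
Joint ranges: [-3, 3], [-0.9, 2.11], [0.09, 2.58], [-1.31, 4.45], [0.11, 2.69], [-2.54, 2.54]. Speed limits (rad/s): [2.39, 2.39, 3.01, 3.14, 3.14, 3.14].

### API

Orientations are given as a rotation vector (axis times angle).
In Python, from workcell import ctrl, optics gives the robot as it stands.
- The arm moves only by the shell command python3 -m jog 'ROWS'. ROWS is JSON, a list of rows, each a list of 7 numbers: the shift along the tool's x, y, z in units of 40 mm (1.0 is 40 mm), then the turn, a rotation vector about the tool's x, y, z in units of 6 degrees (1.0 is 6 degrees), then the opening, from 0 (shut) to 1 (fully open). A call has 1 to 20 rows; each row shifts and turns the commanded pose from where the row before left it, along the tool's axes as they then stand; what a row does not reach is not made up. A row lasts 1/10 s, in which the tool goes at most 50 mm and 8.59 degrees, less where a joint would pass 70% of its speed; a pose out of reach is approached as far as the arm can. A call is refused whole if a number of a shift passes 1 or a number of a turn 1, either way. A call with a gripper value outside its range is refused whole. The fingers move at their own pace and stop on an object; the grip force is fixed at half the most. Time passes only in rows, so rows that do not move let the fingers close. It gives the time, the measured TCP pose, the force, the opening and the grip force at its end, in the units of the state.
- ctrl.get_obs(): the state, without advancing time (a new reading comes with each control period).
- optics.get_image(name): name is "scene" or "top" or "wrist"; returns the picture (480x640x3 uint8, red, green, blue); there is no depth.
- optics.camera_model(name): a dict with "fov_y" (degrees; the focal length in pixels is half the picture's height over the tangent of half this angle, whatever the lens; pixels are square), "cx", "cy" (the principal point, pixels), "view" (4x4, takes a point from world to camera coordinates); the wrist camera has in their place "hand_eye" (4x4, takes a point from camera to tool coordinates, whose origin is the TCP and whose axes are the flange's). Camera axes: x right, y up, looking along -z (the intrinsics and any distortion apply to the point x, -y, -z); pixel columns grow to the right and rows downward; lengths in mm; the calibration is good to about 2 mm. A picture is of the moment at which its call begins: read the wrist's pose just before it. camera_model takes no time and is no camera call.
- ctrl.close_job(): hands the job in; it is judged then, once.
Trained networks look in the newest picture that a camera, given by its name, has taken for a name from the list of things; names that differ only in an ending like _2 or _b are one class to them, and where a whole thing is asked for, a point or a joint stands for the part that bears it (a point fixed in the world has none). Each returns a list of dicts, best first, with "conf" (0 to 1); they miss things now and then, are a little off and sometimes report something else, mostly with a low value. They report only what shows in the picture. A call takes as long as a camera call. They do not tell look-alikes from the thing itself.
- optics.masks_of(target, camera): "pixels" (480x640 bool, what is visible of it) and "extent" ([centre column, centre row, width, height] in pixels, round what is visible of it).
The state is a dict: "t": time; "qpos": joint angles; "qvel": joint speeds; "joint_torque": joint torques, N m; "ee_pos": TCP position; "orientation": TCP orientation; "ft_force": force on the tool from outside, world axes, zero at the start; "moment": the same for the moment, N m; "width": finger opening in mm; "grasp_force": force on a finger pad.
Only numpy, scipy, OpenCV 4.12 (cv2) and the standard library are available. Lean on these libraries where they do the work, as an engineer would, in place of code of your own. Each camera call takes 0.05 s, during which the arm holds its last target. There are 200 camera calls.

## Working session

There is one attempt and no reset: what is moved stays moved. The work goes in short steps, Python scripts to look and compute and a shell command to move; the robot and the scene stay as the last step left them, time stands still between calls to the robot, and variables do not carry over. Pictures are saved under pics/ and viewed, at most 10 in all, crops included, and the job is handed in when it is done.

```bash
ls; mkdir -p pics
cat > h.py <<'E'
import numpy as np, cv2, json
from workcell import ctrl, optics
from scipy.spatial.transform import Rotation as R
def snap(cam,fn=None):
    im=optics.get_image(cam)
    if fn: cv2.imwrite('pics/'+fn,im[:,:,::-1])
    return im
def cam(name,obs=None):
    m=optics.camera_model(name); f=240/np.tan(np.radians(m['fov_y'])/2)
    if 'view' in m: V=np.array(m['view'])
    else:
        o=obs or ctrl.get_obs(); T=np.eye(4); T[:3,:3]=R.from_rotvec(o['orientation']).as_matrix(); T[:3,3]=o['ee_pos']
        V=np.linalg.inv(T@np.array(m['hand_eye']))
    return f,m['cx'],m['cy'],V,m
def ray(name,u,v,z,obs=None):
    f,cx,cy,V,m=cam(name,obs)
    C=np.linalg.inv(V); d=C[:3,:3]@np.array([(u-cx)/f,-(v-cy)/f,-1]); o=C[:3,3]
    return o+d*(z-o[2])/d[2]
def proj(name,p,obs=None):
    f,cx,cy,V,m=cam(name,obs); q=V[:3,:3]@np.array(p,float)+V[:3,3]
    return cx+f*q[0]/-q[2], cy-f*q[1]/-q[2]
E
python3 - <<'E'
from h import *
for c in('scene','top'):
    snap(c,c+'1.png'); f,cx,cy,V,m=cam(c); print(c,f,cx,cy,{k:v for k,v in m.items() if k not in('view',)},np.linalg.inv(V)[:3,3].round())
    for n in ['steriliser','lock_wheel','valve','valve_lever','pipe_thick','pipe_middle','pipe_thin','reagent_bottle','beaker','weight','sample_jar','stopper']:
        print(n,[(round(d['conf'],2),np.round(d['extent']).astype(int).tolist()) for d in optics.masks_of(n,c)])
print(optics.camera_model('wrist')); print(ctrl.get_obs())
E
```

```text
pics
scene 537.0653993879648 319.51797374333074 238.8025845274067 {'fov_y': 48.15715183835468, 'cx': 319.51797374333074, 'cy': 238.8025845274067} [1558.  394.  815.]
steriliser [(0.81, [435, 286, 145, 117]), (0.41, [228, 212, 36, 22]), (0.18, [351, 229, 18, 42])]
lock_wheel [(0.63, [434, 253, 93, 48])]
valve [(0.78, [216, 228, 60, 54])]
valve_lever [(0.81, [230, 210, 39, 20])]
pipe_thick [(0.68, [182, 219, 20, 30]), (0.6, [155, 234, 22, 35])]
pipe_middle [(0.75, [249, 244, 16, 36])]
pipe_thin [(0.65, [190, 249, 17, 37])]
reagent_bottle [(0.54, [439, 286, 146, 124]), (0.5, [248, 245, 16, 33])]
beaker [(0.88, [325, 259, 21, 30])]
weight [(0.46, [268, 239, 13, 13]), (0.28, [351, 228, 22, 41])]
sample_jar [(0.71, [463, 311, 17, 29]), (0.63, [229, 210, 36, 17])]
stopper [(0.62, [376, 272, 12, 20]), (0.21, [229, 211, 34, 24])]
top 446.6452705396875 322.3338239297061 240.1740361552925 {'fov_y': 56.50175971874778, 'cx': 322.3338239297061, 'cy': 240.1740361552925} [ 3.790e+02 -1.000e+00  1.115e+03]
steriliser [(0.68, [200, 267, 138, 127])]
lock_wheel [(0.92, [196, 258, 93, 74])]
valve [(0.81,
[... 929 characters left out ...]
       1.00000000e+00]])}
{'t': 1.3, 'qpos': array([ 1.28197595e+00,  4.23117626e-01,  1.62987309e+00,  2.64572030e-06,
        1.08860789e+00, -1.89761655e-02]), 'qvel': array([-0.00025074,  0.00034106,  0.00128807, -0.00123943,  0.00163998,
       -0.00156161]), 'joint_torque': array([ 7.83614141e-04, -5.44598866e+01, -2.74043208e+01,  6.45909877e-02,
        1.68382726e-02, -3.89140428e-05]), 'ee_pos': array([166.57232827, 602.38997727, 222.6746423 ]), 'orientation': array([-4.22586927e-01, -3.11303781e+00,  8.66989550e-06]), 'ft_force': array([-0.0207037 , -0.28324554, -0.59851638]), 'moment': array([-0.05421737, -0.0138168 ,  0.06448384]), 'grasp_force': 0.0, 'width': 87.72920377489828}
```

Run:
```python
import cv2
a=cv2.imread('pics/top1.png')
cv2.imwrite('pics/c1.png',cv2.resize(a[160:360,110:530],(798,380),interpolation=3))
```

```text
(no output)
```

View pics/c1.png

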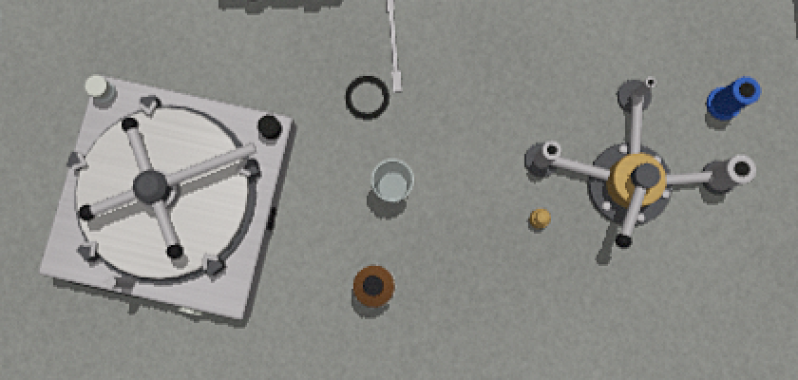

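View pics/scene1.png

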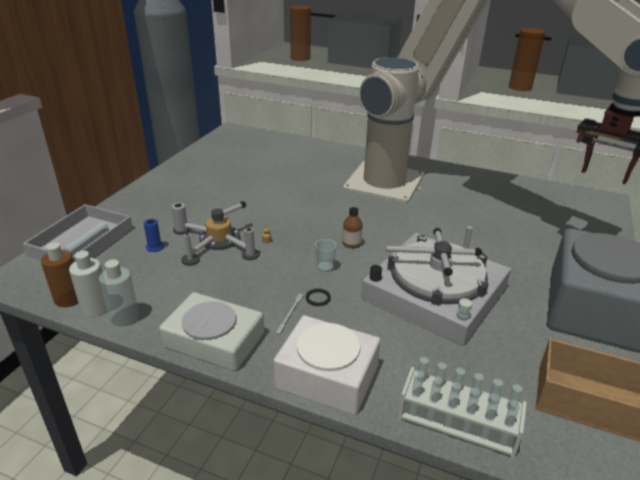

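The top crop shows the steriliser at left, with its wheel hub at full-picture (189,258) and the long arm ending at (243,239). The valve is at right, with its hub at (449,252) and the lever ball at (438,286).

Candidates for the thickest pipe:
- Grey upright at (500,248): fits, as it is the widest of the three joined to the valve.
- Blue upright at (502,208): a look-alike, not joined to the valve.
- Middle pipe at (400,239) and thin pipe at (452,203): both narrower.

Next I'll confirm this in an enlarged crop and triangulate.

Run:
```python
from h import *
px={'whub':(188.9,258.4,145),'wlong':(243,239,125),'lhub':(449.5,252,89),'lball':(438.4,286.3,75),'thick':(500,248.4,80),'middle':(400,239,80),'thin':(452,203,80)}
P={k:ray('top',*v) for k,v in px.items()}
for k,p in P.items(): print(k,p.round(),'scene px',np.round(proj('scene',p)))
def tri(a,b):
    A=[]
    for c,(u,v) in(('top',a),('scene',b)):
        f,cx,cy,V,m=cam(c); K=np.array([[f,0,cx],[0,f,cy],[0,0,1]]); Pm=K@np.diag([1,-1,-1])@V[:3]; A.append(Pm)
    X=cv2.triangulatePoints(A[0],A[1],np.array(a,float),np.array(b,float)); return (X[:3]/X[3]).ravel().round(1)
print('thick',tri((500,248.4),(178,206)),'whub',tri((188.9,258.4),(442,248)),'lhub',tri((449.5,252),(217,213)))
a=cv2.imread('pics/scene1.png'); b=cv2.imread('pics/top1.png')
x=cv2.resize(a[190:270,140:280],(700,400),interpolation=3); 
cv2.imwrite('pics/c2.png',x)
```

```text
whub [509. 277. 145.] scene px [442. 242.]
wlong [553. 163. 125.] scene px [387. 248.]
lhub [ 517. -311.   89.] scene px [218. 211.]
lball [ 439. -283.   75.] scene px [242. 204.]
thick [ 523. -433.   80.] scene px [178. 205.]
middle [ 552. -199.   80.] scene px [249. 229.]
thin [ 636. -328.   80.] scene px [187. 234.]
thick [ 523.1 -433.1   78.5] whub [511.3 280.6 131.1] lhub [ 517.5 -312.8   82.3]
```

View pics/c2.png

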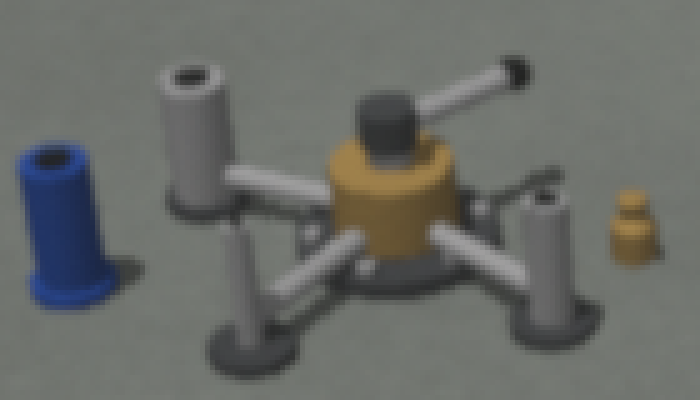

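The crop confirms it: the wanted pipe is the wide grey upright at scene (178,206), joined to the valve. The blue one at (151,222) stands apart and is the look-alike. Next I'll square up the tool, close the fingers and look at the wheel from above.

```bash
python3 -m jog '[[0,0,-0.65,0,0,-0.86,0],[0,0,-0.65,0,0,-0.86,0],[0,0,-0.65,0,0,-0.86,0],[-0.68,-0.8,0,0,0,0,0],[-0.68,-0.8,0,0,0,0,0],[-0.68,-0.8,0,0,0,0,0],[-0.68,-0.8,0,0,0,0,0],[-0.68,-0.8,0,0,0,0,0],[-0.68,-0.8,0,0,0,0,0],[-0.68,-0.8,0,0,0,0,0],[-0.68,-0.8,0,0,0,0,0],[-0.68,-0.8,0,0,0,0,0],[-0.68,-0.8,0,0,0,0,0],[0,0,0,0,0,0,0],[0,0,0,0,0,0,0]]'
python3 - <<'E'
from h import *
o=ctrl.get_obs(); snap('wrist','w1.png'); json.dump({k:np.array(o[k]).tolist() for k in('ee_pos','orientation','t')},open('w1.json','w'))
print(o['t'],o['ee_pos'],R.from_rotvec(o['orientation']).as_matrix().round(3).tolist(),o['width'])
E
```

```text
t: 2.8
ee_pos: [439.0, 281.9, 300.7]
orientation: [-0.003, -3.141, -0.0]
ft_force: [-0.9, -0.3, -0.1]
width: 0.8
grasp_force: 0.0
2.8 [438.98905792 281.91373096 300.6781835 ] [[-1.0, 0.002, -0.0], [0.002, 1.0, 0.0], [0.0, 0.0, -1.0]] 0.793480740677566
```

View pics/w1.png

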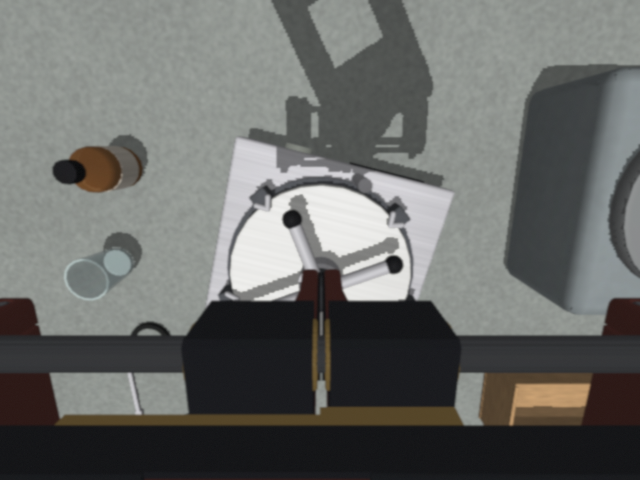

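The wrist view shows the front of the steriliser. Two black balls are at (292,218) and (395,264), and the stop post top is near (366,185). The hub is hidden behind the fingers.

Run:
```python
from h import *
o=json.load(open('w1.json'))
for n,u,v,z in(('ballA',292,218,125),('ballB',395,264,125),('post',366,185,137)): print(n,ray('wrist',u,v,z,o).round(1))
a=np.array([ray('wrist',292,218,125,o)[:2],ray('wrist',395,264,125,o)[:2]]); m=a.mean(0); d=(a[1]-a[0])/2; n=np.array([-d[1],d[0]])
print('hub cands',m+n,m-n,'radius',np.hypot(*d)*2**.5)
for u,v in((189,258.4),): print('top hub',ray('top',u,v,145))
for u,v in((130/1.9+110,124/1.9+160),(86/1.9+110,212/1.9+160),(175/1.9+110,251/1.9+160),(253/1.9+110,150/1.9+160)): print('top arms',ray('top',u,v,125).round(1))
```

```text
ballA [436.6 254.9 125. ]
ballB [484.8 359.4 125. ]
post [403.1 325.7 137. ]
hub cands [408.4038838 331.2473553] [512.97470413 283.02743965] radius 81.42547737025082
top hub [509.30168762 277.02294975 145.        ]
top arms [587.9 308.2 125. ]
top arms [484.4 356.5 125. ]
top arms [436.5 252.3 125. ]
top arms [553.  162.5 125. ]
```

```bash
python3 -m jog '[[0,-1,0,0,0,0,0],[0,-1,0,0,0,0,0],[0,-1,0,0,0,0,0],[0,-1,0,0,0,0,0],[0,-1,0,0,0,0,0],[0,-1,0,0,0,0,0],[0,-1,0,0,0,0,0],[0,-1,0,0,0,0,0],[0,-1,0,0,0,0,0],[0,-1,0,0,0,0,0],[0,-1,0,0,0,0,0],[0,-1,0,0,0,0,0],[0,0,0,0,0,0,0],[0,0,0,0,0,0,0]]'
python3 - <<'E'
from h import *
o=ctrl.get_obs(); snap('wrist','w2.png'); json.dump({k:np.array(o[k]).tolist() for k in('ee_pos','orientation','t')},open('w2.json','w'))
print(o['t'],o['ee_pos'])
for n in('valve_lever','pipe_thick'): print(n,[(round(d['conf'],2),np.round(d['extent']).astype(int).tolist()) for d in optics.masks_of(n,'wrist')])
E
```

```text
t: 4.25
ee_pos: [439.0, -196.8, 300.5]
orientation: [0.0, -3.141, -0.001]
ft_force: [-0.3, 0.4, 0.6]
width: 0.7
grasp_force: 0.0
4.25 [ 438.99370892 -196.84705657  300.50238971]
valve_lever [(0.76, [233, 250, 46, 89])]
pipe_thick [(0.96, [145, 326, 38, 17]), (0.87, [134, 274, 60, 56])]
```

View pics/w2.png

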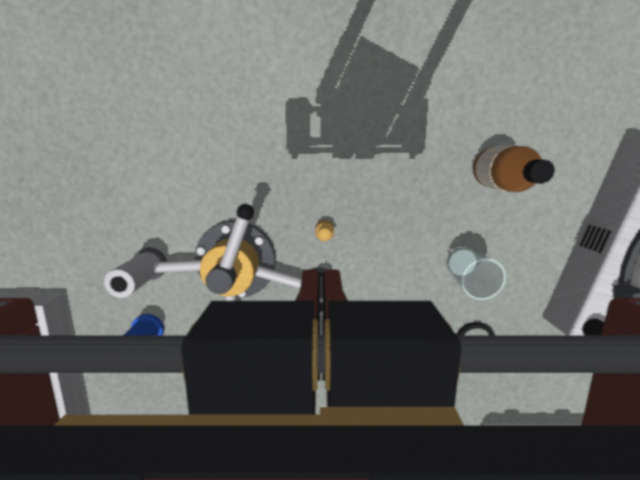

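The wrist view shows the lever hub top at (219,280), the lever ball at (245,212), the thick pipe's top at (119,284) and the weight at (325,232).

Run:
```python
from h import *
o=json.load(open('w2.json'))
P={n:ray('wrist',u,v,z,o) for n,u,v,z in(('hub',219,280,89),('ball',245,212,75),('thick',119,284,80),('weight',325,232,35))}
for k,p in P.items(): print(k,p.round(1))
H=np.mean([P['hub'][:2],(517.3,-311.5)],0); T=np.mean([P['thick'][:2],(523,-433)],0)
an=lambda v:np.degrees(np.arctan2(v[1],v[0]))
print(H,'lever',an(P['ball'][:2]-P['hub'][:2]),'goal',an(T-H)%360,np.hypot(*(T-H)))
g=an(T-H)%360
for a in np.r_[125,np.arange(140,g-12,15),g-22,g-19,g-16,g-13]:
    print(round(a,1),(H+60*np.array([np.cos(np.radians(a)),np.sin(np.radians(a))])).round(1))
```

```text
hub [ 515.9 -312.1   89. ]
ball [ 439.3 -281.1   75. ]
thick [ 524.3 -433.2   80. ]
weight [ 472.  -189.9   35. ]
[ 516.58465742 -311.81477251] lever 157.90309743562315 goal 273.3390934838282 121.47028573321592
125.0 [ 482.2 -262.7]
140.0 [ 470.6 -273.2]
155.0 [ 462.2 -286.5]
170.0 [ 457.5 -301.4]
185.0 [ 456.8 -317. ]
200.0 [ 460.2 -332.3]
215.0 [ 467.4 -346.2]
230.0 [ 478.  -357.8]
245.0 [ 491.2 -366.2]
260.0 [ 506.2 -370.9]
251.3 [ 497.4 -368.7]
254.3 [ 500.4 -369.6]
257.3 [ 503.4 -370.4]
260.3 [ 506.5 -371. ]
```

```bash
python3 -m jog '[[-0.54,-0.83,0,0,0,0,0],[-0.54,-0.83,0,0,0,0,0],[0,0,0,0,0,0,0],[0,0,1,0,0,0,0],[0,0,1,0,0,0,0],[0,0,1,0,0,0,0],[0,0,1,0,0,0,0],[0,0,1,0,0,0,0],[0,0,0.94,0,0,0,0],[0,0,0,0,0,0,0],[0,0,0,0,0,0,0]]'
```

```text
t: 5.5
ee_pos: [482.1, -262.7, 63.5]
orientation: [0.003, -3.14, -0.001]
ft_force: [1.0, 0.0, 0.5]
width: 0.5
grasp_force: 0.0
```

```bash
python3 -m jog '[[0.145,-0.131,0,0,0,0,0],[0.145,-0.131,0,0,0,0,0],[0.105,-0.166,0,0,0,0,0],[0.105,-0.166,0,0,0,0,0],[0.06,-0.186,0,0,0,0,0],[0.06,-0.186,0,0,0,0,0],[0.01,-0.195,0,0,0,0,0],[0.01,-0.195,0,0,0,0,0],[-0.043,-0.19,0,0,0,0,0],[-0.043,-0.19,0,0,0,0,0],[-0.09,-0.174,0,0,0,0,0],[-0.09,-0.174,0,0,0,0,0],[-0.133,-0.145,0,0,0,0,0],[-0.133,-0.145,0,0,0,0,0],[-0.165,-0.105,0,0,0,0,0],[-0.165,-0.105,0,0,0,0,0],[-0.155,-0.06,0,0,0,0,0],[0,0,0,0,0,0,0],[0,0,0,0,0,0,0]]'
python3 - <<'E'
from h import *
snap('top','t2.png'); snap('wrist','w3.png')
for c in('top','wrist'): print([(round(d['conf'],2),np.round(d['extent']).astype(int).tolist()) for d in optics.masks_of('valve_lever',c)])
a=cv2.imread('pics/t2.png')[190:310,370:530]; b=cv2.imread('pics/w3.png')
cv2.imwrite('pics/c3.png',np.hstack([cv2.resize(a,(400,300),interpolation=3),cv2.resize(b,(400,300))]))
E
```

```text
t: 7.4
ee_pos: [498.2, -370.4, 63.4]
orientation: [-0.001, 3.14, -0.002]
ft_force: [0.1, -0.1, -0.1]
width: 0.3
grasp_force: 0.0
[(0.44, [197, 259, 93, 76])]
[(0.92, [399, 338, 151, 77])]
```

View pics/c3.png

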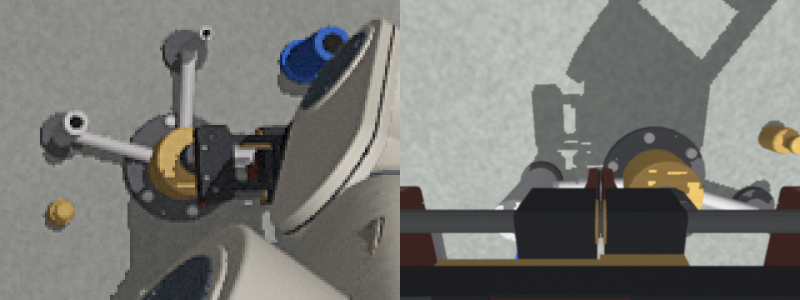

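The lever is hidden behind the gripper in both views. I'll finish the push to x≈503, back off, and look from the earlier viewpoint.

```bash
python3 -m jog '[[-0.06,0,0,0,0,0,0],[-0.06,0,0,0,0,0,0],[0,0,0,0,0,0,0],[0.4,0,0,0,0,0,0],[0.4,0,0,0,0,0,0],[0,0,-1,0,0,0,0],[0,0,-1,0,0,0,0],[0,0,-1,0,0,0,0],[0,0,-1,0,0,0,0],[0,0,-1,0,0,0,0],[0,0,-0.94,0,0,0,0],[0.2,0.9,0,0,0,0,0],[0.2,0.9,0,0,0,0,0],[0.2,0.9,0,0,0,0,0],[0.2,0.9,0,0,0,0,0],[0,0.9,0,0,0,0,0],[0,0,0,0,0,0,0],[0,0,0,0,0,0,0]]'
python3 - <<'E'
from h import *
o=ctrl.get_obs(); w=snap('wrist','w4.png'); json.dump({k:np.array(o[k]).tolist() for k in('ee_pos','orientation','t')},open('w4.json','w'))
snap('top','t4.png')
print(o['t'])
for c in('top','wrist'): print([(round(d['conf'],2),np.round(d['extent']).astype(int).tolist()) for d in optics.masks_of('valve_lever',c)])
cv2.imwrite('pics/c4.png',np.hstack([cv2.resize(cv2.imread('pics/t4.png')[190:310,370:530],(400,300),interpolation=3),cv2.resize(w[190:340,80:280,::-1],(400,300),interpolation=3)]))
E
```

```text
t: 9.4
ee_pos: [437.8, -189.3, 300.9]
orientation: [-0.003, 3.141, -0.001]
ft_force: [0.1, 0.4, 0.7]
width: 0.5
grasp_force: 0.0
9.4
[]
[(0.89, [185, 281, 94, 28])]
```

View pics/c4.png

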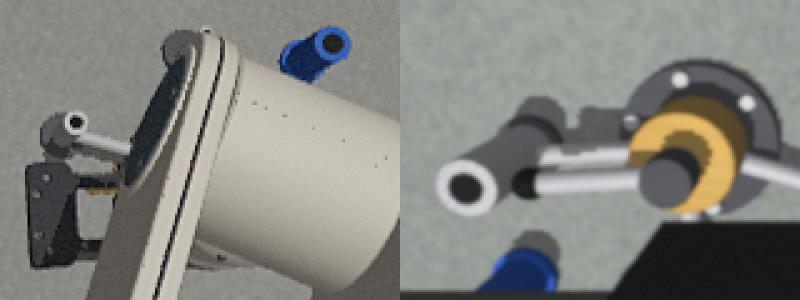

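The lever now lies along the line to the thick pipe: hub (213.5,280), ball (143.5,281.5), pipe top (113.5,283.5) in the wrist picture.

Run:
```python
from h import *
o=json.load(open('w4.json'))
h,b,t=[ray('wrist',u,v,z,o) for u,v,z in((213.5,280,89),(143.5,281.5,75),(113.5,283.5,80))]
print(h,b,t); e=b[:2]-h[:2]; L=np.hypot(*e); e/=L; d=t[:2]-h[:2]; print(L,'off mm',e[0]*d[1]-e[1]*d[0],'angle',np.degrees(np.arctan2(*e[::-1]))%360)
Hw=np.array([512,281.])
for a in [-33,-45,-60]+list(range(-75,-181,-15)): print(a,(Hw+60*np.array([np.cos(np.radians(a)),np.sin(np.radians(a))])).round(1))
```

```text
[ 515.43323572 -311.21099889   89.        ] [ 522.9375844  -399.57601695   75.        ] [ 523.55685693 -432.60582757   80.        ]
88.68309685013878 off mm -2.1779256045794426 angle 274.85416403353594
-33 [562.3 248.3]
-45 [554.4 238.6]
-60 [542. 229.]
-75 [527.5 223. ]
-90 [512. 221.]
-105 [496.5 223. ]
-120 [482. 229.]
-135 [469.6 238.6]
-150 [460. 251.]
-165 [454.  265.5]
-180 [452. 281.]
```

The lever's line passes about 2 mm from the pipe's centre, well inside the 15 mm limit. Now the wheel.

```bash
python3 -m jog '[[-0.283,0.995,0,0,0,0,0],[-0.283,0.995,0,0,0,0,0],[-0.283,0.995,0,0,0,0,0],[-0.283,0.995,0,0,0,0,0],[-0.283,0.995,0,0,0,0,0],[-0.283,0.995,0,0,0,0,0],[-0.283,0.995,0,0,0,0,0],[-0.283,0.995,0,0,0,0,0],[-0.283,0.995,0,0,0,0,0],[-0.283,0.995,0,0,0,0,0],[-0.283,0.995,0,0,0,0,0],[0,0,0,0,0,0,0],[0,0,0,0,0,0,0],[0,0,1,0,0,0,0],[0,0,1,0,0,0,0],[0,0,1,0,0,0,0],[0,0,1,0,0,0,0],[0,0,0.82,0,0,0,0],[0,0,0,0,0,0,0],[0,0,0,0,0,0,0]]'
```

```text
t: 11.6
ee_pos: [562.5, 246.9, 108.2]
orientation: [-0.002, -3.141, 0.001]
ft_force: [1.1, 0.4, 0.7]
width: 0.6
grasp_force: 0.0
```

```bash
python3 -m jog '[[0.1,-0.1,0,0,0,0,0],[0.1,-0.1,0,0,0,0,0],[0.155,-0.12,0,0,0,0,0],[0.155,-0.12,0,0,0,0,0],[0.18,-0.075,0,0,0,0,0],[0.18,-0.075,0,0,0,0,0],[0.194,-0.025,0,0,0,0,0],[0.194,-0.025,0,0,0,0,0],[0.194,0.025,0,0,0,0,0],[0.194,0.025,0,0,0,0,0],[0.18,0.075,0,0,0,0,0],[0.18,0.075,0,0,0,0,0],[0.155,0.12,0,0,0,0,0],[0.155,0.12,0,0,0,0,0],[0.12,0.155,0,0,0,0,0],[0.12,0.155,0,0,0,0,0],[0.075,0.18,0,0,0,0,0],[0,0,0,0,0,0,0]]'
```

```text
t: 13.4
ee_pos: [455.8, 260.3, 107.6]
orientation: [0.002, -3.14, 0.001]
ft_force: [-0.3, 0.0, 1.1]
width: 0.7
grasp_force: 0.0
```

```bash
python3 -m jog '[[0.04,0.1,0,0,0,0,0],[0.03,0.1,0,0,0,0,0],[0,0.08,0,0,0,0,0],[0,0,0,0,0,0,0]]'; python3 -m jog '[[0,0.05,0,0,0,0,0],[0,0,0,0,0,0,0]]';  python3 -m jog '[[0,0.05,0,0,0,0,0],[0,0,0,0,0,0,0]]'
```

```text
t: 13.8
ee_pos: [453.8, 271.0, 107.6]
orientation: [0.001, -3.141, 0.001]
ft_force: [0.3, -2.6, 0.1]
width: -0.3
grasp_force: 1.0
t: 14.0
ee_pos: [453.8, 272.8, 107.7]
orientation: [0.0, -3.141, 0.001]
ft_force: [0.7, -4.3, -0.7]
width: 0.4
grasp_force: 1.6
t: 14.2
ee_pos: [453.8, 274.9, 107.7]
orientation: [0.001, -3.141, 0.001]
ft_force: [-1.6, -4.8, -1.7]
width: 0.4
grasp_force: 1.8
```

Contact force is about 3–5 N, which is just the wheel's friction, so I'll continue until it meets the stop.

```bash
for i in 1; do python3 -m jog '[[0,0.05,0,0,0,0,0],[0,0,0,0,0,0,0]]'; python3 -m jog '[[0,0.05,0,0,0,0,0],[0,0,0,0,0,0,0]]'; done
```

```text
t: 14.4
ee_pos: [453.9, 276.8, 107.7]
orientation: [0.001, -3.141, 0.001]
ft_force: [0.3, -5.2, -1.2]
width: 0.7
grasp_force: 2.3
t: 14.6
ee_pos: [453.9, 277.2, 107.6]
orientation: [0.002, -3.14, 0.005]
ft_force: [2.4, -13.1, 0.5]
width: 0.5
grasp_force: 6.4
```

The force jumped to 13 N and the motion stopped, so the arm is at the stop. I'll hold, back off and check.

```bash
python3 -m jog '[[0,0,0,0,0,0,0],[0,0,0,0,0,0,0],[0,0,0,0,0,0,0],[0,-0.25,0,0,0,0,0],[0,-0.25,0,0,0,0,0],[0,0,-1,0,0,0,0],[0,0,-1,0,0,0,0],[0,0,-1,0,0,0,0],[0,0,-1,0,0,0,0],[0,0,-0.8,0,0,0,0],[0,-1,0,0,0,0,0],[0,-1,0,0,0,0,0],[0,-1,0,0,0,0,0],[0,0,0,0,0,0,0],[0,0,0,0,0,0,0]]'
python3 - <<'E'
from h import *
o=ctrl.get_obs(); w=snap('wrist','w5.png'); json.dump({k:np.array(o[k]).tolist() for k in('ee_pos','orientation','t')},open('w5.json','w'))
t=snap('top','t5.png'); cv2.imwrite('pics/c5.png',np.hstack([cv2.resize(t[160:310,110:260,::-1],(400,400),interpolation=3),cv2.resize(w[150:350,330:530,::-1],(400,400),interpolation=3)]))
print(o['ee_pos'],o['t'])
E
```

```text
t: 16.1
ee_pos: [454.6, 138.5, 300.3]
orientation: [0.003, 3.14, 0.002]
ft_force: [0.5, -0.5, 0.4]
width: 0.7
grasp_force: 0.0
[454.59822935 138.52853414 300.32596727] 16.1
```

View pics/c5.png

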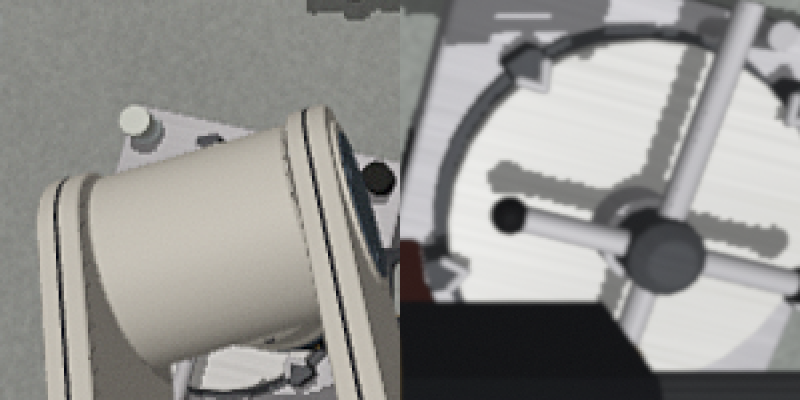

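The wrist crop shows the long arm pointing to the front, with its end at (506,152) right beside the stop post at (521,168). Now a numeric check.

Run:
```python
from h import *
o=json.load(open('w5.json'))
h,t,p,b=[ray('wrist',u,v,z,o)[:2] for u,v,z in((461.5,277.5,145),(506,152.5,125),(521.5,168,137),(385,257.5,125))]
an=lambda v:np.degrees(np.arctan2(v[1],v[0]))%360
print(h,t,p,np.hypot(*(t-h)),np.hypot(*(p-h)),'long',an(t-h),'ball',an(b-h),'post',an(p-h))
```

```text
[507.87878342 277.23990864] [389.90175114 315.41153219] [403.67960142 325.31768644] 123.9986007585199 114.75601181680175 long 162.07094436199094 ball 258.72287107804755 post 155.23127510346438
```

```bash
python3 -c "
from workcell import ctrl
print(ctrl.close_job())"
```

```text
the job is handed in; nothing more can be done
None
```

The job is handed in, but no verdict came back: the valve lever points at the thick grey pipe (about 2 mm off its centre line), the wheel's long arm is against the stop post, and the arm was clear of everything at t ≈ 16 s.

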